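Plug in the relay, then hold the control box cover over its threaded holes

ROBOT

A 6-joint arm with a two-finger parallel gripper is mounted at the origin on the work surface. World frame = base frame: x ahead of the robot, y to its left, z up, the work surface at z = 0. Lengths are in m, angles in degrees, forces in N, time in s.
With the tool pointing down it reaches from about 0.325 to 0.875 m from the base axis. Payload 4.4 kg.
Tool frame: the origin (TCP) lies on the centre line of the jaws, within the pads' length; the fingertips stand 8 mm ahead of it and the grasp point (between the pads) lies 11 mm behind it; z points along the fingers, y is the direction in which the jaws open and shut (so a half turn about z gives the same grasp; the last joint's range is limited). The gripper opens to 85 mm and grips with 20 to 120 N. Pads are 22 mm wide; open, the fingers measure 114 mm over their backs; the gripper's body (76 mm by 85 mm) begins 54 mm behind the grasp point. The pads swing forward as they close: fully open they stand 13 mm farther back than shut.
Start: joints at [58.528, 11.837, 88.321, -0, 79.842, -8.623], TCP at [0.223, 0.53, 0.239] pointing down, gripper open.
Joint ranges: [-156.59, 156.59], [-49.26, 127.26], [12.9, 141.05], [-63.56, 243.56], [4.71, 150.69], [-161.64, 161.64]. Speed limits (degrees/s): [159.86, 159.86, 180, 180, 180, 180].

INTERFACE

Orientations are given as [roll, pitch, yaw] about the fixed x, y, z axes, in that order (R = Rz(yaw) Ry(pitch) Rx(roll)).
In Python, from cell import sensors, snapshot, ctrl gives the robot as it stands.
- The arm moves only by the shell command python3 -m pendant 'ROWS' [FORCE]. ROWS is JSON, a list of rows, each an object of numbers: "x", "y", "z": the shift along the tool's x, y, z in cm; "wx", "wy", "wz": the turn, a rotation vector about the tool's x, y, z in rad; "fingers": the finger opening in cm, from 0 to 8.54. In form: [{"x": .., "y": .., "z": .., "wx": .., "wy": .., "wz": .., "fingers": ..}, ...]. A call has 1 to 5 rows; each row is the pose to reach, as a shift and turn from the pose commanded when the call began, along the tool's axes at that moment; what a row does not reach only later rows make up. A row lasts 1/12 s, in which the tool goes at most 41.7 mm and 7.16 degrees, less where a joint would pass 70% of its speed; a pose out of reach is approached as far as the arm can. A call with a gripper value outside its range is refused whole. The fingers move at their own pace and stop on an object; FORCE is the grip in N (left out, the last holds). Time passes only in rows, so rows that repeat a pose let the fingers close. It gives the time, the measured TCP pose, the force and the opening at its end, in the units of the state.
- sensors.read_state(): the state, without advancing time (a new reading comes with each control period).
- snapshot(name): name is "scene" or "side" or "wrist"; returns a dict with "frame" (400x640x3 uint8, red, green, blue), "depth" (400x640 float32, m along the optical axis (not along the pixel's ray), 0 where there is no reading), "camera_matrix" (3x3 intrinsics, pixels), "T" (4x4, takes a point from camera to world coordinates); the wrist camera has in their place "mount" (4x4, takes a point from camera to tool coordinates, whose origin is the TCP and whose axes are the flange's). Camera axes: x right, y down, z forward; pixel columns grow to the right and rows downward; lengths in m; the calibration is good to about 2 mm. The wrist camera is an equidistant fisheye: a pixel r from the principal point sees the ray r / f radians off the axis. A picture is of the moment at which its call begins: read the wrist's pose just before it.
- ctrl.sign_off(): hands the job in, once; it reports no verdict.
The state is a dict: "clock": time; "qpos": joint angles; "joint_velocities": joint speeds; "joint_efforts": joint torques, N m; "position": TCP position; "tool_rot": TCP orientation; "contact_force": force on the tool from outside, world axes, zero at the start; "moment": the same for the moment, N m; "gripper_width": finger opening in m.
Only numpy, scipy, OpenCV 4.12 (cv2) and the standard library are available. Lean on these libraries where they do the work, as an engineer would, in place of code of your own. Each camera call takes 0.05 s, during which the arm holds its last target. There are 200 camera calls.

TASK

The shutter control box on the optical bench is open for a relay change: plug the spare cube relay that stands on the bench into the empty socket in the box, fully home, and let go of it. Then take the cover plate by its handle and finish holding it level, about a centimetre above the box's rim and touching nothing but your gripper, with the inspection window over the relay and each of the four screw holes centred over its threaded hole so that I can start the screws: the job ends while you are holding the cover there, so do not set it down or let go. Leave the other things on the bench where they are.

Things in the scene. Friction and masses are not known exactly. Their poses are not given: they have to be found in the camera images.
- control_box: open die-cast aluminium box bolted to the bench, 150 mm (x) by 100 mm (y), rim 62 mm above the bench, walls and floor 4 mm; ears 60 mm wide, 6 mm high stick out 20 mm at both ends, cable glands on the +x end. Origin: centre of its underside, z up. Inside: 16 mm square bosses in the corners; terminal blocks up to 36 mm high at x -54 to -16 mm, within 22 mm of the centre line
- socket (a point): centre of the hole in the top face of the black relay socket in the box, 38 mm from the box's centre towards +x; this face is 23 mm above the bench; axes as the box's. Hole 24.5 mm (x) by 18.5 mm (y), 11 mm deep, 2 mm chamfer. Top face 36 by 32 mm; beside it in y, steps 14 mm above the bench, then the walls' inside 46 mm from the centre line: fingers have room beside the relay in y
- rim (a point): centre of the box's mouth, level with its rim (62 mm above the bench); axes as the box's
- relay_mid (a point): centre of the spare cube relay, half-way up, upright on the bench: clear case 28 mm (x) by 22 mm (y) by 36 mm high on a black plug foot 22 by 16 by 9 mm; 45 mm high in all, about 40 g; z up. It fits the socket with its x along the socket's x, either way round. Fully home, the case rests on the socket's top face: this point is 13.5 mm above point socket, the relay's top 3 mm below the rim
- relay: the same spare relay; origin at the centre of the foot's end
- cover_handle (a point): centre of the black handle bar of the cover, an aluminium plate 150 mm (x) by 100 mm (y) by 4 mm, about 0.2 kg, flat on the bench, handle up. The bar is 38 mm above the plate's underside, over its centre, 50 mm long (x), 10 mm wide (y), 14 mm high, 27 mm clear of the plate; axes as the plate's. A 22 mm round window goes through the plate 38 mm from the centre towards +x
- cover: the same cover plate; origin at the centre of its underside
- cover_under (a point): centre of the cover plate's underside
- thread_a (a point): mouth of the 6 mm threaded hole in the corner boss at the box's +x, +y corner, level with the rim, +63 mm and +38 mm from the box's centre in its x and y
- thread_b (a point): mouth of the 6 mm threaded hole in the corner boss at the box's +x, -y corner, level with the rim, +63 mm and -38 mm from the box's centre in its x and y
- thread_c (a point): mouth of the 6 mm threaded hole in the corner boss at the box's -x, -y corner, level with the rim, -63 mm and -38 mm from the box's centre in its x and y
- thread_d (a point): mouth of the 6 mm threaded hole in the corner boss at the box's -x, +y corner, level with the rim, -63 mm and +38 mm from the box's centre in its x and y
- hole_a (a point): centre, at the underside, of the 12 mm screw hole at the cover's +x, +y corner, +63 mm and +38 mm from the plate's centre; it belongs over thread_a
- hole_b (a point): centre, at the underside, of the 12 mm screw hole at the cover's +x, -y corner, +63 mm and -38 mm from the plate's centre; it belongs over thread_b
- hole_c (a point): centre, at the underside, of the 12 mm screw hole at the cover's -x, -y corner, -63 mm and -38 mm from the plate's centre; it belongs over thread_c
- hole_d (a point): centre, at the underside, of the 12 mm screw hole at the cover's -x, +y corner, -63 mm and +38 mm from the plate's centre; it belongs over thread_d
- old_relay: bystander: the burnt-out larger relay, lying on its side, 59 by 36 by 26 mm
- hex_driver: bystander: hex driver with a black handle, 170 mm long, lying on the bench
- base_plate: bystander: slotted aluminium base plate 75 by 50 by 10 mm, lying flat
- lens_tube: bystander: short black lens tube, 31 mm across and 30 mm high, standing on the bench
- screw_tray: bystander: grey two-compartment tray 60 by 80 by 20 mm with the cover's screws
- mirror_mid: bystander, bolted down: black mirror mount on a post, 125 mm high, base plate 50 by 75 mm; origin under the post
There are look-alikes about, which are no part of the job. What is shaped like the cover but pink is not meant.

How it is judged (in metres and radians):
On the way, in this order (a step that is already met when the one before it is completed fails the run):
1. the relay is fully home in the socket and let go (z of relay_mid in the frame of socket between 0.0105 and 0.016 m and horizontal distance between relay_mid and socket below 0.004 m and angle between relay_mid's own z axis and vertical below 0.08 rad and contact force between the fingers and relay below 0.05 N), for 0.2 s.
2. the cover is gripped and lifted off the bench (contact force between the fingers and cover above 0.5 N and height (world z) of cover_under above 0.03 m), for 0.2 s.
At the end, for the whole second after the job is handed in: Relay upright in the socket, within 2.5 mm of fully home, released. Cover held still by the fingers, level within 3.4 degrees, underside 4 to 18 mm above the rim, touching neither box nor relay, each hole within 3 mm horizontally of its own thread (all of step 1 and contact force between the fingers and cover above 0.5 N and horizontal distance between hole_a and thread_a below 0.003 m and horizontal distance between hole_b and thread_b below 0.003 m and horizontal distance between hole_c and thread_c below 0.003 m and horizontal distance between hole_d and thread_d below 0.003 m and z of cover_under in the frame of rim between 0.004 and 0.018 m and angle between cover_under's own z axis and vertical below 0.06 rad and linear speed of cover below 0.02 m/s and contact force between cover and control_box below 0.05 N and contact force between cover and relay below 0.05 N); the arm keeps its last pose, push and grip.
It fails at once if the old relay is moved by more than 30 mm (distance of old_relay from where it was at the start of the episode above 0.03 m).
It fails at once if the hex driver is moved by more than 30 mm (distance of hex_driver from where it was at the start of the episode above 0.03 m).
It fails at once if the base plate is moved by more than 30 mm (distance of base_plate from where it was at the start of the episode above 0.03 m).
It fails at once if the lens tube is moved by more than 30 mm (distance of lens_tube from where it was at the start of the episode above 0.03 m).
It fails at once if the screw tray is moved by more than 30 mm (distance of screw_tray from where it was at the start of the episode above 0.03 m).
It also fails if it takes over 72 s, if anything falls off the work surface, if the arm or the gripper's body presses on something with over 40 N, if the wrist force passes 120 N, or if a joint passes its speed limit or range.

## Working session

There is one attempt and no reset: what is moved stays moved. The work goes in short steps, Python scripts to look and compute and a shell command to move; the robot and the scene stay as the last step left them, time stands still between calls to the robot, and variables do not carry over. Pictures are saved under pics/ and viewed, about 8 in all and at most 12, crops included, and the job is handed in when it is done.

```bash
mkdir -p pics; ls; cat > h.py <<'E'
import numpy as np, cv2
from cell import sensors, snapshot, ctrl
from scipy.spatial.transform import Rotation as R
def pts(s):
    K=s["camera_matrix"];d=s["depth"];v,u=np.mgrid[:400,:640]
    P=np.stack([(u-K[0,2])/K[0,0]*d,(v-K[1,2])/K[1,1]*d,d],-1)
    return P@s["T"][:3,:3].T+s["T"][:3,3]
def ray(s,u,v,z):
    K=s["camera_matrix"];d=s["T"][:3,:3]@[(u-K[0,2])/K[0,0],(v-K[1,2])/K[1,1],1];o=s["T"][:3,3]
    return o+d*(z-o[2])/d[2]
def save(n,f): cv2.imwrite("pics/"+n,f[...,::-1])
E
python3 - <<'E'
from h import *
import pickle
st=sensors.read_state();print(st)
for n in("scene","side","wrist"):
    s=snapshot(n);save(n+"0.png",s["frame"]);pickle.dump(s,open(n+"0.pkl","wb"));print(n,s["camera_matrix"].tolist(),(s.get("T") if "T" in s else s["mount"]).round(4).tolist())
E
```

```text
pics
{'clock': 0.0, 'qpos': array([ 5.85282801e+01,  1.18846914e+01,  8.84070380e+01,  3.68264200e-04,
        7.98409566e+01, -8.62266801e+00]), 'joint_velocities': array([ 0.00998506,  0.02591254, -0.03881229,  0.01026082,  0.05559861,
        0.02525252]), 'joint_efforts': array([ 9.09641840e-04, -3.83033323e+01, -2.91595978e+01, -1.29496775e-04,
        1.05688631e-02,  6.82896854e-06]), 'position': array([0.22288322, 0.52922891, 0.23810283]), 'tool_rot': array([-1.79868868e+02, -2.02513607e-02,  1.57150860e+02]), 'contact_force': array([-0.17108017,  0.4313304 , -0.08655046]), 'moment': array([-0.02643057, -0.00052496, -0.01320238]), 'gripper_width': 0.08581575508739396}
scene [[459.36804427488454, 0.0, 319.64194942954407], [0.0, 459.36804427488454, 198.24858174377076], [0.0, 0.0, 1.0]] [[-0.8383, 0.2675, -0.475, 1.1083], [0.545, 0.4287, -0.7205, 0.8627], [0.0109, -0.8629, -0.5052, 0.7014], [0.0, 0.0, 0.0, 1.0]]
side [[393.03207205334763, 0.0, 315.15155221396566], [0.0, 393.03207205334763, 198.662371412192], [0.0, 0.0, 1.0]] [[0.9992, -0.0284, 0.0265, 0.4705], [-0.0389, -0.7342, 0.6779, -0.9249], [0.0002, -0.6784, -0.7347, 1.0566], [0.0, 0.0, 0.0, 1.0]]
wrist [[309.70691628693146, 0.0, 318.7464168715792], [0.0, 309.70691628693146, 199.67808630669273], [0.0, 0.0, 1.0]] [[-0.0015, -0.9505, -0.3109, 0.0798], [1.0, -0.0014, -0.0005, 0.0002], [0.0001, -0.3109, 0.9505, -0.1357], [0.0, 0.0, 0.0, 1.0]]
```

View pics/scene0.png

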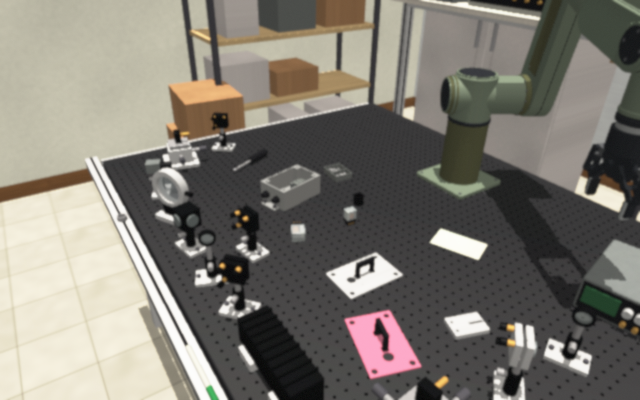

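View pics/side0.png

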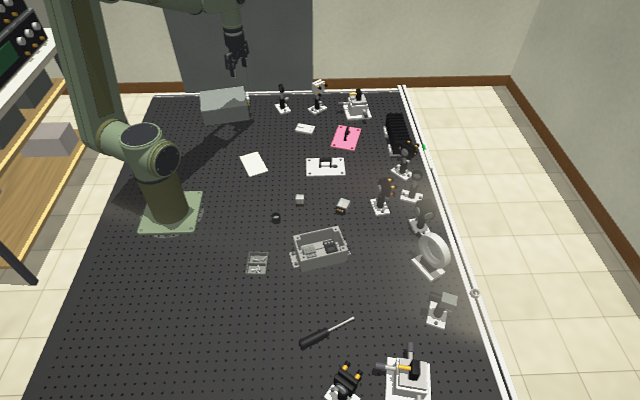

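The white cover is at side (325,167) and scene (365,275); the pink one at side (346,137) is the look-alike. The box is at side (320,248). Relay candidates in the side view are (300,199), a small upright cube, and (343,206), a larger one with orange contacts. The lens tube is the black thing at (276,217). I'll check these in one crop.

```bash
python3 - <<'E'
from h import *
import pickle
a=pickle.load(open("side0.pkl","rb"));b=pickle.load(open("scene0.pkl","rb"))
c1=cv2.resize(a["frame"][140:280,240:370],(520,560),interpolation=cv2.INTER_CUBIC)
c2=cv2.resize(b["frame"][155:295,255:325],(280,560),interpolation=cv2.INTER_CUBIC)
save("crop1.png",np.hstack([c1,c2]))
P=pts(a)
for u,v in[(300,199),(300,196),(343,206),(343,202),(325,167),(320,248),(276,217)]:
    print(u,v,P[v,u].round(4))
Q=pts(b)
for u,v in[(350,212),(298,230),(365,275)]: print(u,v,Q[v,u].round(4))
E
```

```text
300 199 [0.4539 0.0126 0.0411]
300 196 [0.4542 0.0226 0.0457]
343 206 [ 0.6043 -0.0104  0.0233]
343 202 [0.6056 0.0059 0.0262]
325 167 [0.554  0.216  0.0025]
320 248 [ 0.5155 -0.178   0.0103]
276 217 [ 0.3689 -0.0397  0.0089]
350 212 [0.4605 0.0298 0.0438]
298 230 [0.6102 0.0069 0.0262]
365 275 [0.5561 0.2223 0.0037]
```

View pics/crop1.png

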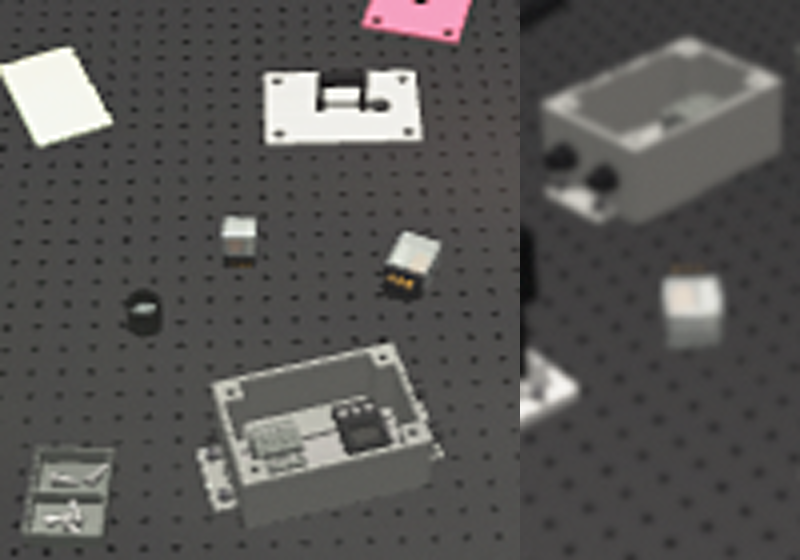

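The spare relay is the upright cube at side (300,199). The one at (343,206) lies on its side with orange pins, so it is the old relay. Next, coarse poses from depth.

```bash
python3 - <<'E'
from h import *
import pickle
for n in("side","scene"):
    s=pickle.load(open(n+"0.pkl","rb"));P=pts(s);hsv=cv2.cvtColor(s["frame"],cv2.COLOR_RGB2HSV)
    def f(name,c,r,z0,z1,m=None):
        k=(np.hypot(P[...,0]-c[0],P[...,1]-c[1])<r)&(P[...,2]>z0)&(P[...,2]<z1)&(s["depth"]>0)
        if m is not None:k&=m
        if k.sum()<4:print(n,name,k.sum());return
        q=P[k];rc=cv2.minAreaRect((q[:,:2]*1000).astype(np.float32))
        print(n,name,k.sum(),np.round(rc[0],1),np.round(rc[1],1),round(rc[2],1),"zmed",np.median(q[:,2]).round(4))
    f("relaytop",(.456,.024),.04,.040,.052)
    f("relayall",(.456,.024),.04,.010,.052)
    f("rim",(.525,-.165),.11,.058,.068)
    f("cover",(.556,.22),.11,-.006,.012,(hsv[...,2]>140)&(hsv[...,1]<50))
    f("handle",(.556,.22),.08,.025,.055)
print(pickle.load(open("side0.pkl","rb"))["T"])
E
```

```text
side relaytop 47 [452.4  22. ] [29.2 24.7] 89.2 zmed 0.0454
side relayall 99 [453.6  21.9] [28.8 28.1] 84.1 zmed 0.039
side rim 336 [ 514.6 -194.5] [150.2 104.8] 13.9 zmed 0.0622
side cover 586 [555.  222.8] [113. 153.] 89.6 zmed 0.0047
side handle 57 [553.3 216.6] [19.3 47.2] 85.0 zmed 0.0406
scene relaytop 60 [455.3  21.7] [23. 30.] 83.5 zmed 0.045
scene relayall 175 [455.8  21.2] [27.3 30.9] 81.3 zmed 0.0336
scene rim 307 [ 517.5 -195.2] [154.7 106.2] 14.6 zmed 0.0617
scene cover 1679 [552.4 213.5] [112.  160.7] 90.0 zmed 0.0041
scene handle 154 [556.6 218.8] [52.4 12.7] 0.2 zmed 0.0411
[[ 9.99243857e-01 -2.84299800e-02  2.65226415e-02  4.70518614e-01]
 [-3.88802556e-02 -7.34155539e-01  6.77867221e-01 -9.24863537e-01]
 [ 1.99992569e-04 -6.78385864e-01 -7.34705778e-01  1.05662628e+00]
 [ 0.00000000e+00  0.00000000e+00  0.00000000e+00  1.00000000e+00]]
```

```bash
cat >> h.py <<'E'
def plan(x,y,z,yaw):
    "shift (cm) and turn (rad) in tool axes from the present pose to TCP x,y,z (m), tool down at yaw (deg)"
    st=sensors.read_state();A=R.from_euler("xyz",st["tool_rot"],degrees=True);B=R.from_euler("xyz",[180,0,yaw],degrees=True)
    print("at",st["clock"],st["position"].round(4),st["tool_rot"].round(2),"q6",st["qpos"][5].round(1))
    print("shift cm",(A.inv().apply(np.array([x,y,z])-st["position"])*100).round(2),"turn",(A.inv()*B).as_rotvec().round(4))
E
python3 -c "
from h import *
plan(.455,.022,.20,175)"
```

```text
at 0.15 [0.223  0.5294 0.2384] [-1.7990e+02 -1.0000e-02  1.5715e+02] q6 -8.6
shift cm [-41.08 -37.74   3.89] turn [-0.0017 -0.0005 -0.3115]
```

```bash
r='' ; python3 -m pendant '[{"x":-13.7,"y":-12.6},{"x":-13.7,"y":-12.6},{"x":-13.7,"y":-12.6},{"x":-13.7,"y":-12.6},{"x":-13.7,"y":-12.6}]' && python3 -m pendant '[{"x":-13.7,"y":-12.6},{"x":-13.7,"y":-12.6},{"x":-13.7,"y":-12.6},{"x":-13.7,"y":-12.6},{"x":-13.7,"y":-12.6}]' && python3 -m pendant '[{"x":-13.7,"y":-12.6,"z":3.9},{"x":-13.7,"y":-12.6,"z":3.9},{"x":-13.7,"y":-12.6,"z":3.9},{"x":-13.7,"y":-12.6,"z":3.9},{"x":-13.7,"y":-12.6,"z":3.9}]' && python3 -m pendant '[{"wz":-0.31},{"wz":-0.31},{"wz":-0.31},{"wz":-0.31},{"wz":-0.31}]'
cat >> h.py <<'E'
def wrist():
    st=sensors.read_state();s=snapshot("wrist");M=np.eye(4)
    M[:3,:3]=R.from_euler("xyz",st["tool_rot"],degrees=True).as_matrix();M[:3,3]=st["position"]
    s["T"]=M@s["mount"];return s
def wdirs(s):
    K=s["camera_matrix"];v,u=np.mgrid[:400,:640];x=u-K[0,2];y=v-K[1,2];r=np.hypot(x,y)+1e-9;t=r/K[0,0]
    return np.stack([x/r*np.tan(t),y/r*np.tan(t),np.ones_like(t)],-1)
def wpts(s): # from depth along optical axis
    return (wdirs(s)*s["depth"][...,None])@s["T"][:3,:3].T+s["T"][:3,3]
def wplane(s,z): # every pixel's ray on plane z
    d=wdirs(s)@s["T"][:3,:3].T;o=s["T"][:3,3]
    return o+d*((z-o[2])/d[...,2])[...,None]
def top(s,z,c,x0=.15,step=.0005):
    "orthophoto of plane z, centred at c, half-size x0; rows: +y up, cols: +x right"
    n=int(2*x0/step);g=np.arange(n)*step-x0
    X,Y=np.meshgrid(c[0]+g,c[1]-g);q=np.stack([X,Y,np.full_like(X,z)],-1)
    p=(q-s["T"][:3,3])@s["T"][:3,:3];r=np.hypot(p[...,0],p[...,1])+1e-9;K=s["camera_matrix"]
    k=np.arctan2(r,p[...,2])*K[0,0]/r
    return cv2.remap(s["frame"],(K[0,2]+k*p[...,0]).astype(np.float32),(K[1,2]+k*p[...,1]).astype(np.float32),cv2.INTER_CUBIC)
E
python3 - <<'E'
from h import *
import pickle
s=wrist();pickle.dump(s,open("w1.pkl","wb"));save("w1.png",s["frame"])
P=wpts(s);print(sensors.read_state()["position"],sensors.read_state()["tool_rot"])
for lo,hi in((.041,.049),(.012,.049)):
    k=(np.hypot(P[...,0]-.455,P[...,1]-.022)<.03)&(P[...,2]>lo)&(P[...,2]<hi)
    rc=cv2.minAreaRect((P[k][:,:2]*1000).astype(np.float32));print(k.sum(),rc,np.median(P[k][:,2]))
E
```

```text
[0.22304214 0.52946351 0.23853867] [-1.79916398e+02 -1.14075727e-02  1.57150000e+02]
0 ((0.0, 0.0), (0.0, 0.0), 0.0) nan
0 ((0.0, 0.0), (0.0, 0.0), 0.0) naninvalid input
  return _methods._mean(a, axis=axis, dtype=dtype,
  ret = ret.dtype.type(ret / rcount)
```

View pics/w1.png

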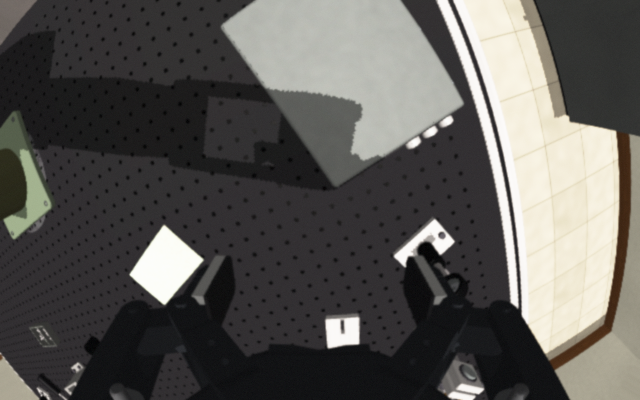

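"Invalid input" suggests every key is needed in each row, so I'll write full rows.

```bash
python3 -m pendant '[{"x":-13.7,"y":-12.6,"z":0,"wx":0,"wy":0,"wz":0,"fingers":8.5},{"x":-13.7,"y":-12.6,"z":0,"wx":0,"wy":0,"wz":0,"fingers":8.5},{"x":-13.7,"y":-12.6,"z":0,"wx":0,"wy":0,"wz":0,"fingers":8.5},{"x":-13.7,"y":-12.6,"z":0,"wx":0,"wy":0,"wz":0,"fingers":8.5},{"x":-13.7,"y":-12.6,"z":0,"wx":0,"wy":0,"wz":0,"fingers":8.5}]'; python3 -m pendant --help | head -20
```

```text
clock: 0.62
position: [0.3014, 0.357, 0.2388]
tool_rot: [-179.9, 0.1, 157.0]
contact_force: [0.2, 0.1, 0.4]
gripper_width: 0.0848invalid input: not JSON, or not a number
```

```bash
python3 -m pendant '[{"x":-13.7,"y":-12.6,"z":0,"wx":0,"wy":0,"wz":0,"fingers":8.5},{"x":-13.7,"y":-12.6,"z":0,"wx":0,"wy":0,"wz":0,"fingers":8.5},{"x":-13.7,"y":-12.6,"z":0,"wx":0,"wy":0,"wz":0,"fingers":8.5},{"x":-13.7,"y":-12.6,"z":0,"wx":0,"wy":0,"wz":0,"fingers":8.5},{"x":-13.7,"y":-12.6,"z":0,"wx":0,"wy":0,"wz":0,"fingers":8.5}]' && python3 -m pendant '[{"x":-13.7,"y":-12.6,"z":3.9,"wx":0,"wy":0,"wz":0,"fingers":8.5},{"x":-13.7,"y":-12.6,"z":3.9,"wx":0,"wy":0,"wz":0,"fingers":8.5},{"x":-13.7,"y":-12.6,"z":3.9,"wx":0,"wy":0,"wz":0,"fingers":8.5},{"x":-13.7,"y":-12.6,"z":3.9,"wx":0,"wy":0,"wz":0,"fingers":8.5},{"x":-13.7,"y":-12.6,"z":3.9,"wx":0,"wy":0,"wz":0,"fingers":8.5}]' && python3 -m pendant '[{"x":0,"y":0,"z":0,"wx":0,"wy":0,"wz":-0.31,"fingers":5},{"x":0,"y":0,"z":0,"wx":0,"wy":0,"wz":-0.31,"fingers":5},{"x":0,"y":0,"z":0,"wx":0,"wy":0,"wz":-0.31,"fingers":5},{"x":0,"y":0,"z":0,"wx":0,"wy":0,"wz":-0.31,"fingers":5},{"x":0,"y":0,"z":0,"wx":0,"wy":0,"wz":-0.31,"fingers":5}]'
python3 - <<'E'
from h import *
import pickle
s=wrist();pickle.dump(s,open("w1.pkl","wb"))
P=wpts(s)
for lo,hi in((.041,.049),(.012,.049)):
    k=(np.hypot(P[...,0]-.455,P[...,1]-.022)<.03)&(P[...,2]>lo)&(P[...,2]<hi)
    rc=cv2.minAreaRect((P[k][:,:2]*1000).astype(np.float32));print(k.sum(),rc,np.median(P[k][:,2]))
save("w2.png",np.hstack([cv2.resize(s["frame"],(480,300)),top(s,.045,(.455,.022),.05,.0005)[:, :]]) if 0 else np.vstack([s["frame"][:, :],np.hstack([top(s,.045,(.455,.022),.04,.0004),np.zeros((200,440,3),np.uint8)])]))
E
```

```text
clock: 1.03
position: [0.3791, 0.1877, 0.2394]
tool_rot: [-179.9, 0.1, 157.0]
contact_force: [0.7, 0.8, 0.3]
gripper_width: 0.0849
clock: 1.45
position: [0.456, 0.0184, 0.1995]
tool_rot: [-179.9, 0.0, 157.0]
contact_force: [-0.2, -0.3, -0.6]
gripper_width: 0.0848
clock: 1.87
position: [0.4551, 0.0219, 0.2001]
tool_rot: [-180.0, -0.0, 174.8]
contact_force: [-0.3, -1.0, 0.2]
gripper_width: 0.0501
640 ((453.4868469238281, 21.277822494506836), (21.29867172241211, 27.95524787902832), 84.28517150878906) 0.04605515070035868
770 ((453.1307678222656, 20.882160186767578), (22.16239356994629, 28.5828857421875), 84.2997055053711) 0.04588433250366983
```

View pics/w2.png

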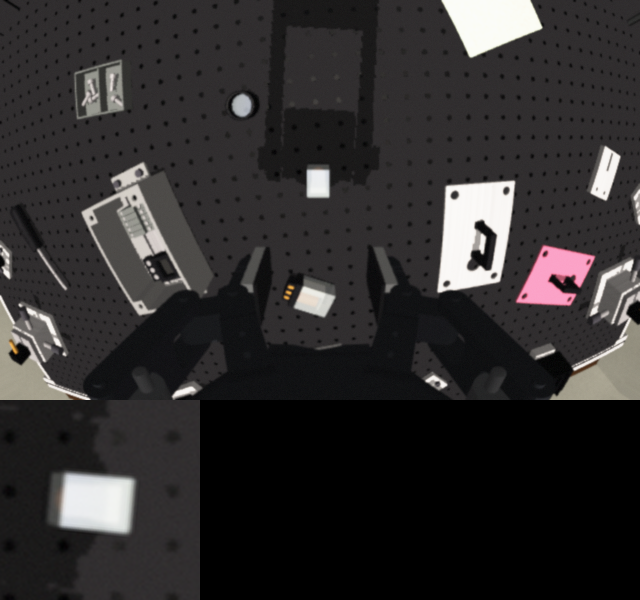

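The relay is confirmed upright at wrist (318,181), about (453.5, 21.4) mm with yaw about −5.7°. The old relay at (312,296) is clear of the fingers.

```bash
python3 -c "
from h import *
plan(.4535,.0214,.024,174.4)"
```

```text
at 1.9167 [0.4551 0.022  0.2002] [-1.8000e+02 -1.0000e-02  1.7483e+02] q6 -93.0
shift cm [ 0.15 -0.08 17.62] turn [-0.     -0.0002  0.0074]
```

```bash
python3 -m pendant '[{"x":0.15,"y":-0.08,"z":4,"wx":0,"wy":0,"wz":0.0074,"fingers":5},{"x":0.15,"y":-0.08,"z":8,"wx":0,"wy":0,"wz":0.0074,"fingers":5},{"x":0.15,"y":-0.08,"z":12,"wx":0,"wy":0,"wz":0.0074,"fingers":5},{"x":0.15,"y":-0.08,"z":14,"wx":0,"wy":0,"wz":0.0074,"fingers":5},{"x":0.15,"y":-0.08,"z":15.5,"wx":0,"wy":0,"wz":0.0074,"fingers":5}]' && python3 -m pendant '[{"x":0,"y":0,"z":1,"wx":0,"wy":0,"wz":0,"fingers":5},{"x":0,"y":0,"z":1.8,"wx":0,"wy":0,"wz":0,"fingers":5},{"x":0,"y":0,"z":2.1,"wx":0,"wy":0,"wz":0,"fingers":5},{"x":0,"y":0,"z":2.1,"wx":0,"wy":0,"wz":0,"fingers":5},{"x":0,"y":0,"z":2.1,"wx":0,"wy":0,"wz":0,"fingers":5}]'
python3 -m pendant '[{"x":0,"y":0,"z":0,"wx":0,"wy":0,"wz":0,"fingers":1.5},{"x":0,"y":0,"z":0,"wx":0,"wy":0,"wz":0,"fingers":1.5},{"x":0,"y":0,"z":0,"wx":0,"wy":0,"wz":0,"fingers":1.5},{"x":0,"y":0,"z":0,"wx":0,"wy":0,"wz":0,"fingers":1.5},{"x":0,"y":0,"z":0,"wx":0,"wy":0,"wz":0,"fingers":1.5}]' 35
python3 -m pendant '[{"x":0,"y":0,"z":0,"wx":0,"wy":0,"wz":0,"fingers":1.5},{"x":0,"y":0,"z":0,"wx":0,"wy":0,"wz":0,"fingers":1.5},{"x":0,"y":0,"z":0,"wx":0,"wy":0,"wz":0,"fingers":1.5},{"x":0,"y":0,"z":0,"wx":0,"wy":0,"wz":0,"fingers":1.5},{"x":0,"y":0,"z":0,"wx":0,"wy":0,"wz":0,"fingers":1.5}]' 35
```

```text
clock: 2.33
position: [0.4511, 0.0219, 0.0423]
tool_rot: [180.0, -0.3, 174.4]
contact_force: [-0.3, -0.0, 0.1]
gripper_width: 0.05
clock: 2.75
position: [0.4547, 0.0212, 0.0251]
tool_rot: [-180.0, 0.1, 174.5]
contact_force: [0.2, -0.6, -0.8]
gripper_width: 0.0501
clock: 3.17
position: [0.4547, 0.0211, 0.0253]
tool_rot: [-180.0, 0.1, 174.5]
contact_force: [-0.4, 0.1, 5.4]
gripper_width: 0.0211
clock: 3.58
position: [0.4547, 0.0211, 0.0253]
tool_rot: [-180.0, 0.1, 174.5]
contact_force: [-0.3, 0.3, 5.9]
gripper_width: 0.0216
```

```bash
python3 -m pendant '[{"x":0,"y":0,"z":-2,"wx":0,"wy":0,"wz":0,"fingers":1.5},{"x":0,"y":0,"z":-5,"wx":0,"wy":0,"wz":0,"fingers":1.5},{"x":0,"y":0,"z":-9,"wx":0,"wy":0,"wz":0,"fingers":1.5},{"x":0,"y":0,"z":-13,"wx":0,"wy":0,"wz":0,"fingers":1.5},{"x":0,"y":0,"z":-15.5,"wx":0,"wy":0,"wz":0,"fingers":1.5}]' 
python3 -c "
from h import *
plan(.601,-.174,.18,-165.8)"
```

```text
clock: 4.0
position: [0.4551, 0.0211, 0.1831]
tool_rot: [-180.0, 0.3, 174.5]
contact_force: [0.9, 0.4, 0.0]
gripper_width: 0.0215
at 4.0 [0.4551 0.0211 0.1831] [-179.98    0.28  174.49] q6 -92.7
shift cm [-16.4  -18.02   0.4 ] turn [-0.0011  0.0048 -0.344 ]
```

```bash
python3 -m pendant '[{"x":-3,"y":-3.3,"z":0,"wx":0,"wy":0,"wz":0,"fingers":1.5},{"x":-5,"y":-5.5,"z":0,"wx":0,"wy":0,"wz":0,"fingers":1.5},{"x":-7,"y":-7.7,"z":0,"wx":0,"wy":0,"wz":0,"fingers":1.5},{"x":-9,"y":-9.9,"z":0,"wx":0,"wy":0,"wz":0,"fingers":1.5},{"x":-11,"y":-12.1,"z":0,"wx":0,"wy":0,"wz":0,"fingers":1.5}]' && python3 -m pendant '[{"x":-2,"y":-2.2,"z":0,"wx":0,"wy":0,"wz":-0.1,"fingers":1.5},{"x":-4,"y":-4.4,"z":0.2,"wx":0,"wy":0,"wz":-0.2,"fingers":1.5},{"x":-5.4,"y":-5.9,"z":0.2,"wx":0,"wy":0,"wz":-0.3,"fingers":1.5},{"x":-5.4,"y":-5.9,"z":0.2,"wx":0,"wy":0,"wz":-0.344,"fingers":1.5},{"x":-5.4,"y":-5.9,"z":0.2,"wx":0,"wy":0,"wz":-0.344,"fingers":1.5}]' && python3 -m pendant '[{"x":0,"y":0,"z":0,"wx":0,"wy":0,"wz":0,"fingers":1.5},{"x":0,"y":0,"z":0,"wx":0,"wy":0,"wz":0,"fingers":1.5}]'
python3 - <<'E'
from h import *
import pickle
s=wrist();pickle.dump(s,open("w3.pkl","wb"));st=sensors.read_state();print(st["position"],st["tool_rot"])
P=wpts(s)
k=(np.hypot(P[...,0]-.516,P[...,1]+.195)<.11)&(abs(P[...,2]-.063)<.004)
c,sz,a=cv2.minAreaRect((P[k][:,:2]*1000).astype(np.float32));print("rim",k.sum(),c,sz,a,np.median(P[k][:,2]))
sock=np.array([.5528,-.1857])
for lo,hi in((.020,.027),(.011,.018)):
    k=(np.hypot(P[...,0]-sock[0],P[...,1]-sock[1])<.027)&(P[...,2]>lo)&(P[...,2]<hi)
    if k.sum()>5: print("sock",k.sum(),cv2.minAreaRect((P[k][:,:2]*1000).astype(np.float32)),np.median(P[k][:,2]))
save("w4.png",np.vstack([cv2.resize(s["frame"],(480,300)),np.hstack([cv2.resize(top(s,.023,sock,.03,.0005),(240,240)),cv2.resize(top(s,.062,(.516,-.195),.1,.001),(240,240))])]))
E
```

```text
clock: 4.42
position: [0.5519, -0.1109, 0.179]
tool_rot: [180.0, -0.0, 174.5]
contact_force: [0.6, -0.2, 0.8]
gripper_width: 0.0217
clock: 4.83
position: [0.5997, -0.1748, 0.1763]
tool_rot: [180.0, -0.1, -165.9]
contact_force: [0.2, -0.6, -0.9]
gripper_width: 0.0216
clock: 5.0
position: [0.599, -0.173, 0.1768]
tool_rot: [179.9, -0.1, -165.8]
contact_force: [0.2, 0.7, -0.5]
gripper_width: 0.0214
[ 0.59908848 -0.17286121  0.17698497] [ 1.79964415e+02 -4.08276231e-02 -1.65809147e+02]
rim 4710 (515.1361694335938, -194.60089111328125) (150.88673400878906, 100.98126983642578) 13.711284637451172 0.06299033754770039
sock 787 ((551.4318237304688, -185.47535705566406), (35.23514175415039, 31.665681838989258), 13.686479568481445) 0.023971450285823315
sock 1139 ((552.2427978515625, -185.76182556152344), (43.129364013671875, 53.000144958496094), 14.045430183410645) 0.014566996768816065
```

View pics/w4.png

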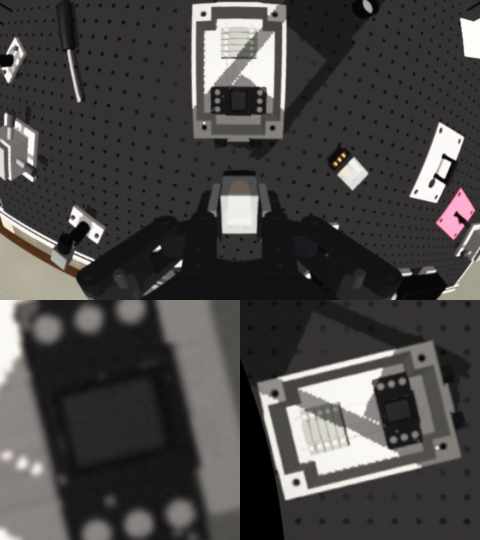

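The wrist view shows the relay upright in the jaws at (240,213) and the socket hole clear at (239,100). Now I'll locate the relay in the tool frame to get the offset.

```bash
python3 - <<'E'
from h import *
import pickle
s=pickle.load(open("w3.pkl","rb"))
Q=(wdirs(s)*s["depth"][...,None])@s["mount"][:3,:3].T+s["mount"][:3,3]
v=s["frame"].max(-1)
k=(abs(Q[...,1])<.013)&(abs(Q[...,0])<.03)&(Q[...,2]>-.03)&(Q[...,2]<.03)&(s["depth"]>0)
q=Q[k]*1000
h,e=np.histogram(q[:,2],np.arange(-30,31,3));print(dict(zip(e[:-1],h)))
for lo in range(-30,30,6):
    m=(q[:,2]>=lo)&(q[:,2]<lo+6)
    if m.sum()>5:print(lo,m.sum(),np.percentile(q[m],[2,50,98],axis=0).round(1).tolist())
E
```

```text
{np.int64(-30): np.int64(154), np.int64(-27): np.int64(90), np.int64(-24): np.int64(892), np.int64(-21): np.int64(1840), np.int64(-18): np.int64(197), np.int64(-15): np.int64(168), np.int64(-12): np.int64(160), np.int64(-9): np.int64(167), np.int64(-6): np.int64(123), np.int64(-3): np.int64(167), np.int64(0): np.int64(113), np.int64(3): np.int64(138), np.int64(6): np.int64(92), np.int64(9): np.int64(97), np.int64(12): np.int64(94), np.int64(15): np.int64(0), np.int64(18): np.int64(0), np.int64(21): np.int64(27), np.int64(24): np.int64(0), np.int64(27): np.int64(0)}
-30 244 [[-10.6, -12.9, -30.0], [6.9, -10.4, -28.0], [11.4, 12.7, -24.2]]
-24 2732 [[-12.1, -10.8, -22.2], [3.3, 0.2, -20.7], [15.1, 10.8, -18.9]]
-18 365 [[10.5, -12.5, -17.9], [14.9, -0.2, -15.2], [15.7, 12.4, -12.3]]
-12 327 [[10.6, -12.5, -11.8], [14.9, 0.2, -9.0], [15.6, 12.6, -6.2]]
-6 290 [[10.7, -12.5, -5.8], [14.9, 0.2, -2.6], [15.6, 12.5, -0.1]]
0 251 [[10.9, -11.0, 0.2], [14.9, -0.8, 3.4], [15.6, 12.0, 5.9]]
6 189 [[14.4, -11.0, 6.2], [15.0, 0.2, 9.1], [15.7, 10.7, 11.9]]
12 94 [[14.2, -9.8, 12.1], [15.0, 0.2, 12.9], [15.6, 10.3, 14.7]]
18 27 [[11.7, -6.7, 21.5], [12.1, 0.2, 22.3], [12.4, 7.1, 23.3]]
```

```bash
python3 -c "
from h import *
plan(.5527,-.1855,.177,-166.2)"
```

```text
at 5.05 [ 0.5991 -0.1729  0.177 ] [ 1.7996e+02 -4.0000e-02 -1.6581e+02] q6 -128.2
shift cm [ 4.81 -0.09  0.  ] turn [ 0.0006 -0.0007  0.0068]
```

```bash
python3 -m pendant '[{"x":2,"y":0,"z":0,"wx":0,"wy":0,"wz":0,"fingers":1.5},{"x":4,"y":-0.09,"z":0,"wx":0,"wy":0,"wz":0.007,"fingers":1.5},{"x":4.81,"y":-0.09,"z":2,"wx":0,"wy":0,"wz":0.007,"fingers":1.5},{"x":4.81,"y":-0.09,"z":5,"wx":0,"wy":0,"wz":0.007,"fingers":1.5},{"x":4.81,"y":-0.09,"z":7,"wx":0,"wy":0,"wz":0.007,"fingers":1.5}]' && python3 -m pendant '[{"x":0,"y":0,"z":2,"wx":0,"wy":0,"wz":0,"fingers":1.5},{"x":0,"y":0,"z":4,"wx":0,"wy":0,"wz":0,"fingers":1.5},{"x":0,"y":0,"z":4.5,"wx":0,"wy":0,"wz":0,"fingers":1.5},{"x":0,"y":0,"z":4.5,"wx":0,"wy":0,"wz":0,"fingers":1.5},{"x":0,"y":0,"z":4.5,"wx":0,"wy":0,"wz":0,"fingers":1.5}]';python3 -c "
from h import *
plan(.5527,-.1855,.0393,-166.2)"
```

```text
clock: 5.47
position: [0.5519, -0.1855, 0.1063]
tool_rot: [180.0, -0.0, -166.2]
contact_force: [-0.8, 0.9, -0.9]
gripper_width: 0.0215
clock: 5.88
position: [0.5535, -0.186, 0.0629]
tool_rot: [-180.0, 0.0, -166.2]
contact_force: [0.2, -0.8, -0.5]
gripper_width: 0.0218
at 5.8833 [ 0.5535 -0.186   0.0629] [-1.7998e+02  2.0000e-02 -1.6618e+02] q6 -130.9
shift cm [0.06 0.07 2.36] turn [-0.0003  0.0004  0.0003]
```

```bash
python3 -m pendant '[{"x":0.06,"y":0.06,"z":0.4,"wx":0,"wy":0,"wz":0,"fingers":1.5},{"x":0.06,"y":0.06,"z":0.8,"wx":0,"wy":0,"wz":0,"fingers":1.5},{"x":0.06,"y":0.06,"z":1.2,"wx":0,"wy":0,"wz":0,"fingers":1.5},{"x":0.06,"y":0.06,"z":1.2,"wx":0,"wy":0,"wz":0,"fingers":1.5},{"x":0.06,"y":0.06,"z":1.2,"wx":0,"wy":0,"wz":0,"fingers":1.5}]' && python3 -m pendant '[{"x":0,"y":0,"z":0.2,"wx":0,"wy":0,"wz":0,"fingers":1.5},{"x":0,"y":0,"z":0.4,"wx":0,"wy":0,"wz":0,"fingers":1.5},{"x":0,"y":0,"z":0.5,"wx":0,"wy":0,"wz":0,"fingers":1.5},{"x":0,"y":0,"z":0.5,"wx":0,"wy":0,"wz":0,"fingers":1.5}]';python3 -c "
from h import *
plan(.5527,-.1855,.0393,-166.2)"
```

```text
clock: 6.3
position: [0.5524, -0.1858, 0.0502]
tool_rot: [180.0, -0.0, -166.2]
contact_force: [-0.4, -0.6, -0.6]
gripper_width: 0.0216
clock: 6.63
position: [0.5523, -0.1858, 0.0449]
tool_rot: [180.0, -0.0, -166.2]
contact_force: [-0.2, -0.5, -0.2]
gripper_width: 0.0214
at 6.6333 [ 0.5523 -0.1858  0.0449] [ 1.7998e+02 -3.0000e-02 -1.6620e+02] q6 -130.9
shift cm [-0.05  0.02  0.56] turn [ 0.0004 -0.0005 -0.0001]
```

It is in the hole mouth with no force showing. Pressing home.

```bash
python3 -m pendant '[{"x":0,"y":0,"z":0.2,"wx":0,"wy":0,"wz":0,"fingers":1.5},{"x":0,"y":0,"z":0.4,"wx":0,"wy":0,"wz":0,"fingers":1.5},{"x":0,"y":0,"z":0.5,"wx":0,"wy":0,"wz":0,"fingers":1.5},{"x":0,"y":0,"z":0.5,"wx":0,"wy":0,"wz":0,"fingers":1.5}]'; python3 -m pendant '[{"x":0,"y":0,"z":0.05,"wx":0,"wy":0,"wz":0,"fingers":1.5},{"x":0,"y":0,"z":0.1,"wx":0,"wy":0,"wz":0,"fingers":1.5},{"x":0,"y":0,"z":0.1,"wx":0,"wy":0,"wz":0,"fingers":1.5}]'
```

```text
clock: 6.97
position: [0.5522, -0.1857, 0.0399]
tool_rot: [180.0, -0.0, -166.2]
contact_force: [-0.1, -0.4, -0.7]
gripper_width: 0.0216
clock: 7.22
position: [0.5526, -0.1859, 0.0394]
tool_rot: [-180.0, 0.0, -166.2]
contact_force: [0.0, -0.2, -0.1]
gripper_width: 0.0213
```

```bash
python3 -m pendant '[{"x":0,"y":0,"z":0.05,"wx":0,"wy":0,"wz":0,"fingers":1.5},{"x":0,"y":0,"z":0.1,"wx":0,"wy":0,"wz":0,"fingers":1.5},{"x":0,"y":0,"z":0.1,"wx":0,"wy":0,"wz":0,"fingers":1.5}]'; python3 -m pendant '[{"x":0,"y":0,"z":0.05,"wx":0,"wy":0,"wz":0,"fingers":1.5},{"x":0,"y":0,"z":0.05,"wx":0,"wy":0,"wz":0,"fingers":1.5},{"x":0,"y":0,"z":0.05,"wx":0,"wy":0,"wz":0,"fingers":1.5}]'
```

```text
clock: 7.47
position: [0.5527, -0.1859, 0.0393]
tool_rot: [-180.0, 0.0, -166.2]
contact_force: [-2.1, 0.8, 6.2]
gripper_width: 0.0213
clock: 7.72
position: [0.5527, -0.1859, 0.0393]
tool_rot: [-180.0, 0.0, -166.2]
contact_force: [-3.1, 1.0, 7.7]
gripper_width: 0.0217
```

It stopped at TCP z 0.0393 with 8 N, exactly the predicted home height. Releasing and lifting.

```bash
python3 -m pendant '[{"x":0,"y":0,"z":-0.1,"wx":0,"wy":0,"wz":0,"fingers":3.8},{"x":0,"y":0,"z":-0.1,"wx":0,"wy":0,"wz":0,"fingers":3.8},{"x":0,"y":0,"z":-0.1,"wx":0,"wy":0,"wz":0,"fingers":3.8},{"x":0,"y":0,"z":-0.1,"wx":0,"wy":0,"wz":0,"fingers":3.8}]' && python3 -m pendant '[{"x":0,"y":0,"z":-2,"wx":0,"wy":0,"wz":0,"fingers":3.8},{"x":0,"y":0,"z":-5,"wx":0,"wy":0,"wz":0,"fingers":3.8},{"x":0,"y":0,"z":-9,"wx":0,"wy":0,"wz":0,"fingers":3.8},{"x":0,"y":0,"z":-13,"wx":0,"wy":0,"wz":0,"fingers":3.8},{"x":0,"y":0,"z":-16,"wx":0,"wy":0,"wz":0,"fingers":3.8}]' && python3 -m pendant '[{"x":-1.5,"y":0,"z":0,"wx":0,"wy":0,"wz":0,"fingers":5},{"x":-1.5,"y":0,"z":0,"wx":0,"wy":0,"wz":0,"fingers":5},{"x":-1.5,"y":0,"z":0,"wx":0,"wy":0,"wz":0,"fingers":5}]'
python3 - <<'E'
from h import *
import pickle
s=wrist();pickle.dump(s,open("w5.pkl","wb"));st=sensors.read_state();print(st["position"],st["tool_rot"])
P=wpts(s)
k=(np.hypot(P[...,0]-.515,P[...,1]+.195)<.11)&(abs(P[...,2]-.063)<.0025)
print("rim",k.sum(),cv2.minAreaRect((P[k][:,:2]*1000).astype(np.float32)),np.median(P[k][:,2]))
k=(np.hypot(P[...,0]-.552,P[...,1]+.1856)<.022)&(P[...,2]>.05)&(P[...,2]<.08)
print("relay",k.sum(),cv2.minAreaRect((P[k][:,:2]*1000).astype(np.float32)),np.median(P[k][:,2]),P[k][:,2].max())
# rim screw holes
save("w6.png",s["frame"])
plan(.555,.219,.20,180)
E
```

```text
clock: 8.05
position: [0.5524, -0.1858, 0.0385]
tool_rot: [180.0, -0.0, -166.2]
contact_force: [0.1, 1.0, -0.9]
gripper_width: 0.0382
clock: 8.47
position: [0.5534, -0.1863, 0.202]
tool_rot: [-179.9, 0.1, -166.2]
contact_force: [0.8, -0.3, -0.1]
gripper_width: 0.0378
clock: 8.72
position: [0.567, -0.1821, 0.1986]
tool_rot: [180.0, -0.0, -166.2]
contact_force: [-1.1, 0.8, -0.5]
gripper_width: 0.05
[ 0.56605276 -0.18183116  0.19738909] [ 1.79903985e+02 -1.39220969e-01 -1.66179234e+02]
rim 3834 ((514.3434448242188, -194.7332763671875), (149.56280517578125, 100.95307159423828), 13.694045066833496) 0.06296676970673598
relay 746 ((551.3099975585938, -186.14971923828125), (28.523778915405273, 21.16779327392578), 13.668365478515625) 0.06003538493004845 0.06208718568072519
at 8.7667 [ 0.5661 -0.1818  0.1974] [ 1.7990e+02 -1.4000e-01 -1.6618e+02] q6 -130.0
shift cm [-8.5  39.19 -0.22] turn [ 0.0014 -0.0026  0.2412]
```

View pics/w6.png

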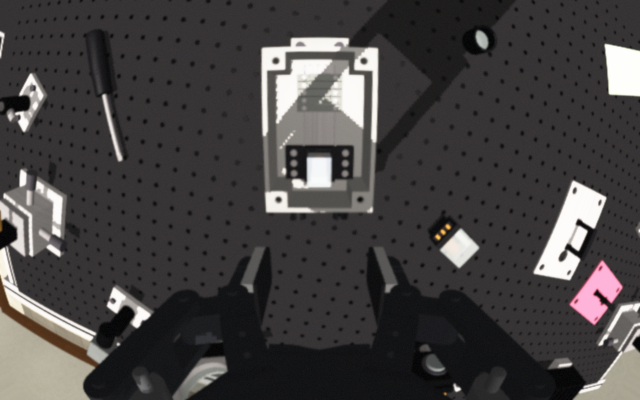

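The relay is seated: its top reads 60.0 mm against the rim's 63.0, 3 mm below as specified, seen at (318,168). Now to the cover.

```bash
python3 -m pendant '[{"x":-0.8,"y":4,"z":0,"wx":0,"wy":0,"wz":0,"fingers":5},{"x":-1.7,"y":8,"z":0,"wx":0,"wy":0,"wz":0,"fingers":5},{"x":-2.5,"y":12,"z":0,"wx":0,"wy":0,"wz":0,"fingers":5},{"x":-3.4,"y":16,"z":0,"wx":0,"wy":0,"wz":0,"fingers":5},{"x":-4.2,"y":19.5,"z":0,"wx":0,"wy":0,"wz":0,"fingers":5}]' && python3 -m pendant '[{"x":-0.8,"y":4,"z":0,"wx":0,"wy":0,"wz":0,"fingers":5},{"x":-1.7,"y":8,"z":0,"wx":0,"wy":0,"wz":0,"fingers":5},{"x":-2.5,"y":12,"z":0,"wx":0,"wy":0,"wz":0,"fingers":5},{"x":-3.4,"y":16,"z":0,"wx":0,"wy":0,"wz":0,"fingers":5},{"x":-4.2,"y":19.5,"z":0,"wx":0,"wy":0,"wz":0,"fingers":5}]' && python3 -m pendant '[{"x":0,"y":0,"z":0,"wx":0,"wy":0,"wz":0.1,"fingers":5},{"x":0,"y":0,"z":0,"wx":0,"wy":0,"wz":0.2,"fingers":5},{"x":0,"y":0,"z":0,"wx":0,"wy":0,"wz":0.24,"fingers":5},{"x":0,"y":0,"z":0,"wx":0,"wy":0,"wz":0.24,"fingers":5},{"x":0,"y":0,"z":0,"wx":0,"wy":0,"wz":0.24,"fingers":5}]'
python3 - <<'E'
from h import *
import pickle
s=wrist();pickle.dump(s,open("w7.pkl","wb"));st=sensors.read_state();print(st["position"],st["tool_rot"])
P=wpts(s);hsv=cv2.cvtColor(s["frame"],cv2.COLOR_RGB2HSV)
k=(np.hypot(P[...,0]-.555,P[...,1]-.219)<.11)&(abs(P[...,2]-.005)<.004)&(hsv[...,2]>120)&(hsv[...,1]<50)
k=cv2.morphologyEx(k.astype(np.uint8),cv2.MORPH_OPEN,np.ones((3,3)))>0
print("cover",k.sum(),cv2.minAreaRect((P[k][:,:2]*1000).astype(np.float32)),np.median(P[k][:,2]))
k=(np.hypot(P[...,0]-.555,P[...,1]-.219)<.04)&(P[...,2]>.042)&(P[...,2]<.05)
print("bar",k.sum(),cv2.minAreaRect((P[k][:,:2]*1000).astype(np.float32)),np.median(P[k][:,2]))
t=top(s,.004,(.555,.219),.1,.0005);save("w8.png",t)
E
```

```text
clock: 9.18
position: [0.559, 0.0192, 0.1964]
tool_rot: [179.9, -0.3, -166.2]
contact_force: [0.5, 0.7, 0.6]
gripper_width: 0.0501
clock: 9.6
position: [0.5534, 0.2183, 0.1964]
tool_rot: [180.0, -0.3, -166.2]
contact_force: [1.0, -0.4, -0.1]
gripper_width: 0.05
clock: 10.02
position: [0.5544, 0.216, 0.1969]
tool_rot: [-179.9, -0.2, -179.9]
contact_force: [-0.2, 0.3, 0.3]
gripper_width: 0.0501
[0.55470265 0.21593704 0.19728316] [-1.79955881e+02 -1.61927474e-01 -1.79909427e+02]
cover 10985 ((556.2489013671875, 219.376953125), (103.12019348144531, 153.93479919433594), 88.83824920654297) 0.0051430100611706275
bar 534 ((554.2173461914062, 218.9391632080078), (48.821617126464844, 9.897167205810547), 0.4724176526069641) 0.04590334966568732
```

View pics/w8.png

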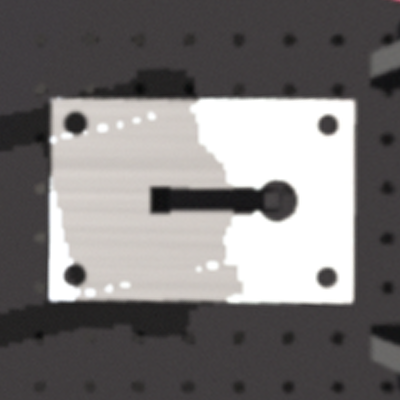

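The orthophoto shows all four holes, at (75,124), (328,125), (327,277) and (75,275), with the window on the +x side at (278,200). So the cover centre is (555.6, 218.9) and its yaw about −0.3°.

```bash
python3 - <<'E'
from h import *
import pickle
s=pickle.load(open("w7.pkl","rb"));t=cv2.cvtColor(top(s,.004,(.555,.219),.1,.00025),cv2.COLOR_RGB2GRAY)
C=[]
for u,v in((328,125),(327,277),(75,275),(75,124)):
    w=t[2*v-40:2*v+40,2*u-40:2*u+40];m=(w<110).astype(np.uint8)
    n,l,st,ce=cv2.connectedComponentsWithStats(m);i=l[40,40];c=(ce[i]+[2*u-40,2*v-40])*.25-100
    C.append([555+c[0],219-c[1]]);print(st[i],np.round(C[-1],2))
C=np.array(C);print(C.mean(0),np.degrees(np.arctan2(*(C[0]-C[3])[::-1])),np.degrees(np.arctan2(*(C[1]-C[2])[::-1])))
plan(.5556,.2189,.027,179.7)
E
```

```text
[ 23  22  34  35 940] [618.84 256.7 ]
[ 22  23  35  34 914] [618.27 180.55]
[  20   19   40   42 1282] [492.5  181.66]
[  19   16   44   44 1455] [492.59 257.65]
[555.55059358 219.14095024] -0.4321154604595906 -0.5088980034255488
at 10.0667 [0.5547 0.2159 0.1973] [-1.7996e+02 -1.6000e-01 -1.7991e+02] q6 -77.1
shift cm [-0.14  0.31 17.03] turn [-0.0008 -0.0028  0.0068]
```

```bash
python3 -m pendant '[{"x":-0.14,"y":0.32,"z":4,"wx":0,"wy":0,"wz":0.007,"fingers":5},{"x":-0.14,"y":0.32,"z":8,"wx":0,"wy":0,"wz":0.007,"fingers":5},{"x":-0.14,"y":0.32,"z":11,"wx":0,"wy":0,"wz":0.007,"fingers":5},{"x":-0.14,"y":0.32,"z":12,"wx":0,"wy":0,"wz":0.007,"fingers":5},{"x":-0.14,"y":0.32,"z":12,"wx":0,"wy":0,"wz":0.007,"fingers":5}]'; python3 -c "
from h import *
plan(.5556,.2190,.027,179.6)"
```

```text
clock: 10.48
position: [0.5537, 0.2185, 0.0747]
tool_rot: [-179.9, -0.5, 179.6]
contact_force: [-0.8, 0.3, 0.4]
gripper_width: 0.0504
at 10.4833 [0.5537 0.2185 0.0747] [-179.88   -0.49  179.64] q6 -76.4
shift cm [-0.23  0.06  4.77] turn [-0.0021 -0.0086  0.0007]
```

```bash
python3 -m pendant '[{"x":-0.1,"y":0.05,"z":1.5,"wx":0,"wy":0,"wz":0,"fingers":5},{"x":-0.1,"y":0.05,"z":3,"wx":0,"wy":0,"wz":0,"fingers":5},{"x":-0.1,"y":0.05,"z":4.2,"wx":0,"wy":0,"wz":0,"fingers":5},{"x":-0.1,"y":0.05,"z":4.7,"wx":0,"wy":0,"wz":0,"fingers":5},{"x":-0.1,"y":0.05,"z":4.7,"wx":0,"wy":0,"wz":0,"fingers":5}]'; python3 -m pendant '[{"x":0,"y":0,"z":0,"wx":0,"wy":0,"wz":0,"fingers":5},{"x":0,"y":0,"z":0,"wx":0,"wy":0,"wz":0,"fingers":5}]';python3 -c "
from h import *
plan(.5556,.2190,.027,179.6)"
```

```text
clock: 10.9
position: [0.5579, 0.22, 0.0316]
tool_rot: [-180.0, -0.0, 179.6]
contact_force: [-0.7, -0.5, -0.7]
gripper_width: 0.05
clock: 11.07
position: [0.5591, 0.2204, 0.0331]
tool_rot: [180.0, 0.1, 179.6]
contact_force: [0.0, -0.1, -0.4]
gripper_width: 0.0501
at 11.0667 [0.5591 0.2204 0.0331] [1.7997e+02 1.3000e-01 1.7965e+02] q6 -76.4
shift cm [ 0.35 -0.15  0.61] turn [0.0006 0.0023 0.0009]
```

```bash
python3 -m pendant '[{"x":0.35,"y":-0.15,"z":0.3,"wx":0,"wy":0,"wz":0,"fingers":5},{"x":0.35,"y":-0.15,"z":0.55,"wx":0,"wy":0.002,"wz":0,"fingers":5},{"x":0.35,"y":-0.15,"z":0.55,"wx":0,"wy":0.002,"wz":0,"fingers":5},{"x":0.35,"y":-0.15,"z":0.55,"wx":0,"wy":0.002,"wz":0,"fingers":5},{"x":0.35,"y":-0.15,"z":0.55,"wx":0,"wy":0.002,"wz":0,"fingers":5}]';python3 -m pendant '[{"x":0,"y":0,"z":0,"wx":0,"wy":0,"wz":0,"fingers":0.3},{"x":0,"y":0,"z":0,"wx":0,"wy":0,"wz":0,"fingers":0.3},{"x":0,"y":0,"z":0,"wx":0,"wy":0,"wz":0,"fingers":0.3},{"x":0,"y":0,"z":0,"wx":0,"wy":0,"wz":0,"fingers":0.3},{"x":0,"y":0,"z":0,"wx":0,"wy":0,"wz":0,"fingers":0.3}]' 80; python3 -m pendant '[{"x":0,"y":0,"z":0,"wx":0,"wy":0,"wz":0,"fingers":0.3},{"x":0,"y":0,"z":0,"wx":0,"wy":0,"wz":0,"fingers":0.3},{"x":0,"y":0,"z":0,"wx":0,"wy":0,"wz":0,"fingers":0.3},{"x":0,"y":0,"z":0,"wx":0,"wy":0,"wz":0,"fingers":0.3},{"x":0,"y":0,"z":0,"wx":0,"wy":0,"wz":0,"fingers":0.3}]' 80
```

```text
clock: 11.48
position: [0.5546, 0.2187, 0.0263]
tool_rot: [180.0, -0.1, 179.6]
contact_force: [-0.2, -0.2, -0.4]
gripper_width: 0.0499
clock: 11.9
position: [0.5548, 0.2188, 0.0265]
tool_rot: [180.0, -0.1, 179.6]
contact_force: [-0.5, 0.1, 0.9]
gripper_width: 0.0085
clock: 12.32
position: [0.5548, 0.2188, 0.0265]
tool_rot: [180.0, -0.1, 179.6]
contact_force: [0.4, -0.0, 1.2]
gripper_width: 0.0087
```

```bash
python3 -m pendant '[{"x":0,"y":0,"z":-0.7,"wx":0,"wy":0,"wz":0,"fingers":0.3},{"x":0,"y":0,"z":-2,"wx":0,"wy":0,"wz":0,"fingers":0.3},{"x":0,"y":0,"z":-4,"wx":0,"wy":0,"wz":0,"fingers":0.3},{"x":0,"y":0,"z":-6,"wx":0,"wy":0,"wz":0,"fingers":0.3},{"x":0,"y":0,"z":-8,"wx":0,"wy":0,"wz":0,"fingers":0.3}]' && python3 -m pendant '[{"x":0,"y":0,"z":-2,"wx":0,"wy":0,"wz":0,"fingers":0.3},{"x":0,"y":0,"z":-4,"wx":0,"wy":0,"wz":0,"fingers":0.3},{"x":0,"y":0,"z":-6,"wx":0,"wy":0,"wz":0,"fingers":0.3},{"x":0,"y":0,"z":-6.5,"wx":0,"wy":0,"wz":0,"fingers":0.3},{"x":0,"y":0,"z":-6.5,"wx":0,"wy":0,"wz":0,"fingers":0.3}]'
python3 - <<'E'
from h import *
plan(.5141,-.1949,.17,-166.25)
s=wrist();Q=(wdirs(s)*s["depth"][...,None])@s["mount"][:3,:3].T+s["mount"][:3,3]
v=s["frame"].max(-1)
for lo,hi in((.01,.04),):
    k=(abs(Q[...,0])<.1)&(abs(Q[...,1])<.07)&(Q[...,2]>lo)&(Q[...,2]<hi)&(v>110)&(s["depth"]>0)
    q=Q[k]*1000;print(k.sum(),cv2.minAreaRect(q[:,:2].astype(np.float32)),np.linalg.lstsq(np.c_[q[:,:2],np.ones(len(q))],q[:,2],rcond=None)[0])
save("w9.png",s["frame"])
E
```

```text
clock: 12.73
position: [0.5542, 0.2186, 0.1075]
tool_rot: [-180.0, -0.2, 179.6]
contact_force: [1.0, -0.1, -1.7]
gripper_width: 0.0083
clock: 13.15
position: [0.5563, 0.2191, 0.1742]
tool_rot: [179.9, 0.2, 179.6]
contact_force: [0.5, 0.1, -3.0]
gripper_width: 0.0086
at 13.15 [0.5563 0.2191 0.1742] [179.93   0.18 179.65] q6 -76.5
shift cm [  3.97 -41.42   0.35] turn [ 0.0008  0.0033 -0.2461]
27327 ((-0.8546295166015625, 0.16744613647460938), (100.9478759765625, 151.28892517089844), 89.77961730957031) [2.60496363e-03 4.46832624e-04 2.13938504e+01]
```

View pics/w9.png

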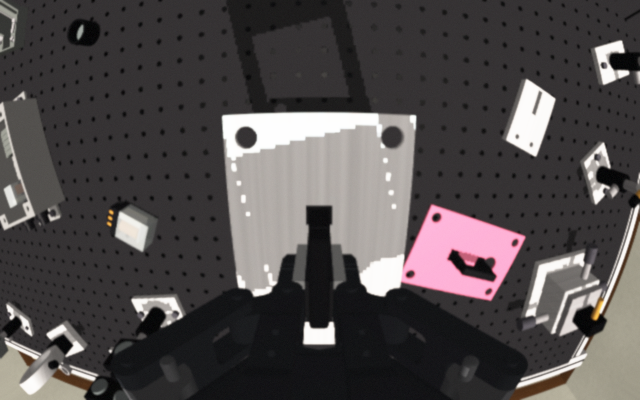

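The cover is held level (tilt 0.003), its centre (−0.85, 0.17) mm in the tool frame, yaw offset 0.2°. Carrying it to the box.

```bash
python3 -m pendant '[{"x":0.2,"y":-2,"z":0,"wx":0,"wy":0,"wz":0,"fingers":0.3},{"x":0.5,"y":-5,"z":0,"wx":0,"wy":0,"wz":0,"fingers":0.3},{"x":0.8,"y":-8,"z":0,"wx":0,"wy":0,"wz":0,"fingers":0.3},{"x":1.1,"y":-11,"z":0,"wx":0,"wy":0,"wz":0,"fingers":0.3},{"x":1.4,"y":-14,"z":0,"wx":0,"wy":0,"wz":0,"fingers":0.3}]' && python3 -m pendant '[{"x":0.3,"y":-3,"z":0,"wx":0,"wy":0,"wz":0,"fingers":0.3},{"x":0.6,"y":-6,"z":0,"wx":0,"wy":0,"wz":0,"fingers":0.3},{"x":0.9,"y":-9,"z":0,"wx":0,"wy":0,"wz":0,"fingers":0.3},{"x":1.2,"y":-12,"z":0,"wx":0,"wy":0,"wz":0,"fingers":0.3},{"x":1.4,"y":-15,"z":0,"wx":0,"wy":0,"wz":0,"fingers":0.3}]' && python3 -m pendant '[{"x":0.3,"y":-3,"z":0,"wx":0,"wy":0,"wz":0,"fingers":0.3},{"x":0.6,"y":-6,"z":0,"wx":0,"wy":0,"wz":-0.08,"fingers":0.3},{"x":0.9,"y":-9,"z":0,"wx":0,"wy":0,"wz":-0.16,"fingers":0.3},{"x":1.1,"y":-11.5,"z":0,"wx":0,"wy":0,"wz":-0.22,"fingers":0.3},{"x":1.15,"y":-12.4,"z":0,"wx":0,"wy":0,"wz":-0.244,"fingers":0.3}]' && python3 -m pendant '[{"x":0,"y":0,"z":0,"wx":0,"wy":0,"wz":0,"fingers":0.3},{"x":0,"y":0,"z":0,"wx":0,"wy":0,"wz":0,"fingers":0.3},{"x":0,"y":0,"z":0,"wx":0,"wy":0,"wz":0,"fingers":0.3},{"x":0,"y":0,"z":0,"wx":0,"wy":0,"wz":0,"fingers":0.3}]'
python3 -c "
from h import *
plan(.5142,-.1950,.0985,-166.35)"
```

```text
clock: 13.62
position: [0.538, 0.0777, 0.169]
tool_rot: [-180.0, -0.4, 179.7]
contact_force: [0.4, -0.5, -1.6]
gripper_width: 0.0088
clock: 14.03
position: [0.5229, -0.072, 0.1691]
tool_rot: [179.9, -0.4, 179.6]
contact_force: [0.3, -0.1, -3.0]
gripper_width: 0.0085
clock: 14.45
position: [0.511, -0.198, 0.1693]
tool_rot: [179.9, -0.3, -166.4]
contact_force: [0.4, -0.0, -0.6]
gripper_width: 0.0087
clock: 14.78
position: [0.5124, -0.1936, 0.1706]
tool_rot: [179.9, -0.2, -166.3]
contact_force: [0.7, -0.4, -1.8]
gripper_width: 0.009
at 14.7833 [ 0.5124 -0.1936  0.1706] [ 1.7989e+02 -1.7000e-01 -1.6632e+02] q6 -133.4
shift cm [-0.16 -0.19  7.2 ] turn [ 0.002  -0.003   0.0006]
```

```bash
python3 -m pendant '[{"x":-0.15,"y":-0.18,"z":1.5,"wx":0.001,"wy":-0.003,"wz":0,"fingers":0.3},{"x":-0.15,"y":-0.18,"z":3.5,"wx":0.001,"wy":-0.003,"wz":0,"fingers":0.3},{"x":-0.15,"y":-0.18,"z":5,"wx":0.001,"wy":-0.003,"wz":0,"fingers":0.3},{"x":-0.15,"y":-0.18,"z":5.5,"wx":0.001,"wy":-0.003,"wz":0,"fingers":0.3},{"x":-0.15,"y":-0.18,"z":5.5,"wx":0.001,"wy":-0.003,"wz":0,"fingers":0.3}]' && python3 -m pendant '[{"x":0,"y":0,"z":0,"wx":0,"wy":0,"wz":0,"fingers":0.3},{"x":0,"y":0,"z":0,"wx":0,"wy":0,"wz":0,"fingers":0.3},{"x":0,"y":0,"z":0,"wx":0,"wy":0,"wz":0,"fingers":0.3},{"x":0,"y":0,"z":0,"wx":0,"wy":0,"wz":0,"fingers":0.3}]'
python3 -c "
from h import *
plan(.5142,-.1950,.0985,-166.35)"
```

```text
clock: 15.2
position: [0.5133, -0.1947, 0.1145]
tool_rot: [179.9, -0.1, -166.3]
contact_force: [0.4, -0.5, -2.0]
gripper_width: 0.0083
clock: 15.53
position: [0.5153, -0.1968, 0.1176]
tool_rot: [-179.9, 0.2, -166.4]
contact_force: [0.0, 0.1, -2.3]
gripper_width: 0.0086
at 15.5333 [ 0.5153 -0.1968  0.1176] [-1.7988e+02  1.6000e-01 -1.6637e+02] q6 -133.5
shift cm [0.07 0.21 1.91] turn [-0.0021  0.0027 -0.0004]
```

```bash
python3 -m pendant '[{"x":0.05,"y":0.15,"z":0.7,"wx":-0.001,"wy":0.0015,"wz":0,"fingers":0.3},{"x":0.05,"y":0.15,"z":1.4,"wx":-0.001,"wy":0.0015,"wz":0,"fingers":0.3},{"x":0.05,"y":0.15,"z":1.9,"wx":-0.001,"wy":0.0015,"wz":0,"fingers":0.3},{"x":0.05,"y":0.15,"z":1.9,"wx":-0.001,"wy":0.0015,"wz":0,"fingers":0.3},{"x":0.05,"y":0.15,"z":1.9,"wx":-0.001,"wy":0.0015,"wz":0,"fingers":0.3}]' && python3 -m pendant '[{"x":0,"y":0,"z":0,"wx":0,"wy":0,"wz":0,"fingers":0.3},{"x":0,"y":0,"z":0,"wx":0,"wy":0,"wz":0,"fingers":0.3},{"x":0,"y":0,"z":0,"wx":0,"wy":0,"wz":0,"fingers":0.3},{"x":0,"y":0,"z":0,"wx":0,"wy":0,"wz":0,"fingers":0.3},{"x":0,"y":0,"z":0,"wx":0,"wy":0,"wz":0,"fingers":0.3}]';  python3 -m pendant '[{"x":0,"y":0,"z":0,"wx":0,"wy":0,"wz":0,"fingers":0.3},{"x":0,"y":0,"z":0,"wx":0,"wy":0,"wz":0,"fingers":0.3},{"x":0,"y":0,"z":0,"wx":0,"wy":0,"wz":0,"fingers":0.3},{"x":0,"y":0,"z":0,"wx":0,"wy":0,"wz":0,"fingers":0.3},{"x":0,"y":0,"z":0,"wx":0,"wy":0,"wz":0,"fingers":0.3}]'
python3 -c "
from h import *
plan(.5142,-.1950,.0985,-166.35)"
```

```text
clock: 15.95
position: [0.513, -0.1947, 0.0963]
tool_rot: [179.9, -0.1, -166.4]
contact_force: [-0.1, -0.1, -1.3]
gripper_width: 0.0086
clock: 16.37
position: [0.5139, -0.1952, 0.0976]
tool_rot: [180.0, -0.0, -166.4]
contact_force: [0.2, -0.3, -1.4]
gripper_width: 0.0089
clock: 16.78
position: [0.5137, -0.1951, 0.0974]
tool_rot: [180.0, -0.0, -166.4]
contact_force: [0.3, 0.5, -1.4]
gripper_width: 0.0083
at 16.7833 [ 0.5137 -0.1951  0.0974] [ 1.7997e+02 -3.0000e-02 -1.6637e+02] q6 -133.4
shift cm [-0.05 -0.   -0.11] turn [ 0.0005 -0.0005 -0.0004]
```

```bash
python3 -m pendant '[{"x":-0.05,"y":0,"z":-0.1,"wx":0,"wy":0,"wz":0,"fingers":0.3},{"x":-0.05,"y":0,"z":-0.1,"wx":0,"wy":0,"wz":0,"fingers":0.3},{"x":-0.05,"y":0,"z":-0.1,"wx":0,"wy":0,"wz":0,"fingers":0.3},{"x":-0.05,"y":0,"z":-0.1,"wx":0,"wy":0,"wz":0,"fingers":0.3},{"x":-0.05,"y":0,"z":-0.1,"wx":0,"wy":0,"wz":0,"fingers":0.3}]'
python3 - <<'E'
from h import *
plan(.5142,-.1950,.0985,-166.35)
import pickle
w=wrist();D={"wrist":(w,wpts(w))}
for n in("side","scene"):
    s=snapshot(n);D[n]=(s,pts(s))
for n,(s,P) in D.items():
    hsv=cv2.cvtColor(s["frame"],cv2.COLOR_RGB2HSV)
    k=(np.hypot(P[...,0]-.515,P[...,1]+.195)<.11)&(abs(P[...,2]-.0765)<.006)&(hsv[...,2]>100)&(hsv[...,1]<60)
    print(n,k.sum(),cv2.minAreaRect((P[k][:,:2]*1000).astype(np.float32)),np.median(P[k][:,2]))
pickle.dump(w,open("wf.pkl","wb"))
a=cv2.resize(D["side"][0]["frame"][205:285,270:370],(500,400),interpolation=cv2.INTER_CUBIC)
b=cv2.resize(D["scene"][0]["frame"][150:230,245:335],(450,400),interpolation=cv2.INTER_CUBIC)[:,:300]
save("f.png",np.hstack([a,b]))
E
```

```text
clock: 17.2
position: [0.5142, -0.195, 0.0984]
tool_rot: [180.0, -0.0, -166.4]
contact_force: [-0.7, -0.0, -1.8]
gripper_width: 0.0084
at 17.2 [ 0.5142 -0.195   0.0984] [ 1.7997e+02 -3.0000e-02 -1.6637e+02] q6 -133.4
shift cm [-0.   -0.   -0.01] turn [ 0.0005 -0.0005 -0.0004]
wrist 27394 ((515.0037841796875, -194.6976776123047), (150.93075561523438, 100.80543518066406), 13.484755516052246) 0.07691932151026297
side 1018 ((514.8232421875, -193.88381958007812), (151.10208129882812, 103.3056640625), 13.85499095916748) 0.0765855705084123
scene 704 ((516.0989990234375, -195.44189453125), (154.7868194580078, 104.8635025024414), 13.822138786315918) 0.07625770985466568
```

View pics/f.png

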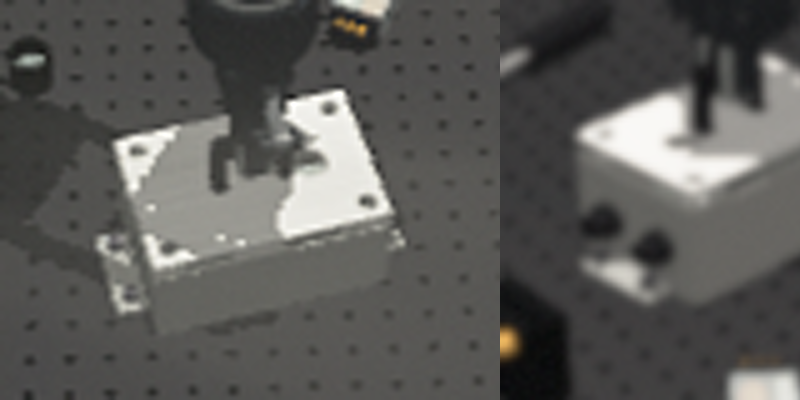

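Every camera puts the cover within 1.5 mm of the box position that same camera measured, level and about 10 mm above the rim. Handing in.

```bash
python3 -c "
from h import *
s=sensors.read_state();print(s['position'],s['gripper_width'],abs(s['joint_velocities']).max());print(ctrl.sign_off())"
```

```text
[ 0.51416382 -0.19496052  0.09831699] 0.008777958495800554 0.13358381411918366
the job is handed in; nothing more can be done
None
```

The spare relay is plugged into the socket and released, and I handed in while holding the cover over the box. No verdict is reported, so this rests on my own measurements.

- **Relay:** it stopped at the predicted depth under about 8 N. After release, its top measured 3 mm below the rim, which is fully home, and its centre was within about 0.5 mm of the socket's expected position.
- **Cover:** its underside is about 10 mm above the rim, with the window over the relay end. It measured level to about 0.15° when I lifted it, and the wrist had not tilted by the end.
- **Cover against box, position:** each camera compared the cover with the box position it had measured earlier. The wrist camera shows a 0.1 mm offset and the side camera 0.7 mm.
- **Where the checks disagreed:** the coarser scene camera shows a 1.4 mm offset, still inside the 3 mm limit. The wrist camera reads the cover's yaw 0.2° off the box's. I didn't check each hole over its thread, because they are too small in these images.
- **Bystanders and time:** no contact with the other things on the bench showed up, though I did not re-measure their positions at the end. The job took about 17 s of the 72 s allowed. I viewed 10 pictures; one was wasted when the first move command was refused for incomplete rows.

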